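Load the last tin and feed the tray up to its stop

TASK

Gently set the loose sample tin, the one just like the tin already in the tray, into the tray's empty pocket and let go of it. Then push the tray up the ramp until it sits fully home against the stop at the top with the brass plunger pressed in, and leave it resting there with both tins in their pockets. Press gently against the stop and leave the other cans on the bench alone.

Things in the scene. Friction and masses are not known exactly. Their poses are not given: they have to be found in the camera images.
- ramp: fixed steel feed ramp, 122 wide. Origin: centre of its underside on the bench; x points uphill, y left, z up. Level landing from x = -272 to -60, its surface 8 above the bench; from x = -60 it climbs at 9 degrees to about x = 220. Guide strips on both sides, inner faces at y = -54 and +54, stand 12 above the running surface
- stop: fixed red bridge across the ramp's top, tilted with it, 120 wide, 54 high. Origin on the slope surface under its middle; x uphill along the slope. A dark stop pad (70 wide, 8 to 34 above the slope) juts from it on a clamped rod, its flat face 20 to 70 downhill of the origin: a setting that is not measured, to be seen or found by feel. Press on it with less than 20 N
- plunger (a joint): brass spring plunger, 12 in diameter, in the middle of the stop pad's face, 21 above the slope. 0 = fully out, 6 mm proud of the pad; 0.006 = flush with the pad's face, when the tray touches the pad itself. Soft spring, 0.5 to 1 N; friction holds the tray against it once let go
- tray: loose grey tray on two runners, 156 long (x), 100 wide, 32 high, about 0.4 kg empty, on the landing between the guides, 4 play each side. Origin: centre of its underside (runner level); x points uphill. Flat end faces at x = -78 (rear, to push on) and +78, 6 to 32 above the origin. Pushing it loaded takes about 3 to 12 N; the push rises at the stop
- pocket (a point): the empty round pocket, the rear (downhill) one: centre of its floor, 14 above the tray's origin. Diameter 55, depth 18, slightly chamfered mouth 32 above the tray's origin
- front_pocket (a point): the front (uphill) pocket, centre of its floor; same size; holds the other tin
- tin: loose steel tin with a paper band, 50 in diameter, 52 high, about 0.15 kg, standing on the bench on the right of the ramp's low end. Origin: centre of its underside
- loaded_tin: the same kind of tin, already standing in the front pocket. Origin: centre of its underside
- slim_can: bystander: slim can, 36 in diameter, 90 high, origin under its centre
- flat_tin: bystander: flat tin, 72 in diameter, 28 high, origin under its centre
- big_tin: bystander: big tin, 90 in diameter, 110 high, origin under its centre

How it is judged:
By the outcome, as a careful person would: the job done as asked, in the order asked, and still so for the second after the job is handed in, with the robot touching nothing.
It also fails if it takes over 58 s, if anything falls off the work surface, if the arm or the gripper's body presses on something with over 40 N, if the wrist force passes 120 N, or if a joint passes its speed limit or range.

ROBOT

A 6-joint arm with a two-finger parallel gripper is mounted at the origin on the work surface. World frame = base frame: x ahead of the robot, y to its left, z up, the work surface at z = 0. Lengths are in mm, angles in rad, forces in N, time in s.
With the tool pointing down it reaches from about 300 to 775 mm from the base axis. Payload 14.6 kg.
Tool frame: the origin (TCP) lies between the finger pads; the fingertips stand 19 mm ahead of it and the grasp point (between the pads) is the TCP; z points along the fingers, y is the line along which they close (so a half turn about z gives the same grasp; the last joint's range is limited). The gripper opens to 94 mm and grips with 3 to 60 N. Pads are 16 mm wide; open, the fingers measure 119 mm over their backs; the gripper's body (75 mm by 177 mm) begins 78 mm behind the grasp point.
Start: joints at [-1.207, 0.3, 1.521, -0, 1.321, -0.067], TCP at [229.671, -499.741, 224.446] pointing down, gripper open.
Joint ranges: [-3.03, 3.03], [-0.79, 2.21], [0.23, 2.52], [-1.04, 4.18], [0, 3.07], [-2.55, 2.55]. Speed limits (rad/s): [2.22, 2.22, 2.57, 3.14, 3.14, 3.14].

INTERFACE

Orientations are given as [roll, pitch, yaw] about the fixed x, y, z axes, in that order (R = Rz(yaw) Ry(pitch) Rx(roll)).
In Python, from cell import monitor, imaging, job, find_in, trace gives the robot as it stands. The module is installed in compiled form; this text tells all that it offers.
- The arm moves only by the tool arm_command, never from a script. Its argument "steps" is a list of rows, each a list of 5 numbers: the opening, from 0 (shut) to 1 (fully open), then the shift along the tool's x, y, z in mm, then the turn about the tool's z in degrees. In form: [[gripper, dx, dy, dz, turn], ...]. A call has 1 to 20 rows; each row is the pose to reach, as a shift and turn from the pose commanded when the call began, along the tool's axes at that moment; what a row does not reach only later rows make up. A row lasts 1/8 s, in which the tool goes at most 62.5 mm and 10.7 degrees, less where a joint would pass 70% of its speed; a pose out of reach is approached as far as the arm can. A call with a gripper value outside its range is refused whole. The fingers move at their own pace and stop on an object; "force" is the grip in N (left out, the last holds). Time passes only in rows, so rows that repeat a pose let the fingers close. It gives the time, the measured TCP pose, the force, the opening and the grip force at its end, in the units of the state.
- monitor.read_state(): the state, without advancing time (a new reading comes with each control period).
- imaging.camera(name): name is "scene" or "top" or "wrist"; returns a dict with "img" (480x640x3 uint8, red, green, blue), "mtx" (3x3 intrinsics, pixels), "D" ([k1, k2, p1, p2, k3] as OpenCV has them; the pictures are not rectified), "view" (4x4, takes a point from world to camera coordinates). Camera axes: x right, y down, z forward; pixel columns grow to the right and rows downward; lengths in mm; the calibration is good to about 2 mm. A picture is of the moment at which its call begins. There is no depth.
- job.sign_off(): hands the job in; it is judged then, once.
Trained networks look in a picture, given as the dict that the camera call returned (one of the last four; its "shot" number tells which), for a name from the list of things; names that differ only in an ending like _2 or _b are one class to them, and where a whole thing is asked for, a point or a joint stands for the part that bears it (a point fixed in the world has none). Each returns a list of dicts, best first, with "p" (0 to 1); they miss things now and then, are a little off and sometimes report something else, mostly with a low value. They report only what shows in the picture. A call takes as long as a camera call.
- find_in(picture, target): "rect" ([centre column, centre row, width, height] in pixels, round what is visible of it).
- trace(picture, target): "region" (480x640 bool, what is visible of it) and "rect" ([centre column, centre row, width, height] in pixels, round what is visible of it).
The state is a dict: "clock": time; "joints": joint angles; "qd": joint speeds; "effort": joint torques, N m; "eef_pos": TCP position; "eef_rot": TCP orientation; "wrist_force": force on the tool from outside, world axes, zero at the start; "moment": the same for the moment, N m; "finger_gap": finger opening in mm; "finger_force": force on a finger pad.
Only numpy, scipy, OpenCV 4.12 (cv2) and the standard library are available. Lean on these libraries where they do the work, as an engineer would, in place of code of your own. Each camera call takes 0.05 s, during which the arm holds its last target. There are 200 camera calls.

## Working session

There is one attempt and no reset: what is moved stays moved. The work goes in short steps, Python scripts to look and compute and a tool call to move; the robot and the scene stay as the last step left them, time stands still between calls to the robot, and variables do not carry over. Pictures are saved under pics/ and viewed, at most 14 in all, crops included, and the job is handed in when it is done.

Besides the shell and the picture viewer there is one more tool, called after "Call:" as name(argument=value, ...) on one line, values as JSON. arm_command: Moves the arm, as the interface text tells. Its arguments: {"type":"object","properties":{"steps":{"type":"array","items":{"type":"array","items":{"type":"number"}}},"force":{"type":"number"}},"required":["steps"]}

```bash
mkdir -p pics; cat > h.py <<'E'
import numpy as np, cv2
from cell import monitor, imaging, job, find_in, trace
def ray(p,uv):
    n=cv2.undistortPoints(np.array(uv,float).reshape(-1,1,2),p["mtx"],np.array(p["D"],float)).reshape(-1,2)
    V=np.array(p["view"]);R=V[:3,:3];c=-R.T@V[:3,3]
    d=np.c_[n,np.ones(len(n))]@R
    return c,d
def onz(p,uv,z):
    c,d=ray(p,uv); return c+d*((z-c[2])/d[:,2])[:,None]
def tri(obs):
    A=np.zeros((3,3));b=np.zeros(3)
    for p,uv in obs:
        c,d=ray(p,uv);d=d[0]/np.linalg.norm(d[0]);M=np.eye(3)-np.outer(d,d);A+=M;b+=M@c
    return np.linalg.solve(A,b)
def proj(p,X):
    V=np.array(p["view"]);r=cv2.Rodrigues(V[:3,:3])[0]
    return cv2.projectPoints(np.array(X,float).reshape(-1,1,3),r,V[:3,3],np.array(p["mtx"]),np.array(p["D"],float))[0].reshape(-1,2)
def save(p,n,draw=None):
    im=cv2.cvtColor(p["img"],cv2.COLOR_RGB2BGR).copy()
    cv2.imwrite("pics/"+n,im)
E
python3 - <<'E'
from h import *
s=monitor.read_state();print(s)
ims=[]
for n in ["scene","top","wrist"]:
    p=imaging.camera(n);save(p,n+"0.png")
    V=np.array(p["view"]);print(n,(-V[:3,:3].T@V[:3,3]).round(),V[2,:3].round(2))
    for t in ["tin","loaded_tin","tray","stop","ramp","slim_can","flat_tin","big_tin","plunger"]:
        print(t,[(np.round(r["rect"]).tolist(),round(r["p"],2)) for r in find_in(p,t)[:3]])
E
```

```text
{'clock': 0.0, 'joints': array([-1.20662921e+00,  3.00435719e-01,  1.52156492e+00,  2.06134037e-05,
        1.32068164e+00, -6.66124140e-02]), 'qd': array([ 0.00054673, -0.00018621,  0.00187014, -0.00019037, -0.00065033,
        0.00193589]), 'effort': array([-6.27059180e-04, -5.31805551e+01, -3.52735162e+01,  7.08354707e-02,
        2.44275777e-02, -1.38765149e-04]), 'eef_pos': array([ 229.58224559, -499.53899991,  223.91255958]), 'eef_rot': array([-3.14050678e+00, -9.24504636e-05,  4.30774372e-01]), 'wrist_force': array([ 0.05262972, -0.17408605,  0.82413933]), 'moment': array([-0.02558816, -0.06508949,  0.02450267]), 'finger_force': 0.0, 'finger_gap': 93.88926134969027}
scene [1039.  330. 1103.] [-0.43 -0.27 -0.86]
tin [([207.0, 192.0, 22.0, 27.0], 0.96)]
loaded_tin [([312.0, 244.0, 16.0, 27.0], 0.94)]
tray [([299.0, 240.0, 72.0, 60.0], 0.63)]
stop [([408.0, 316.0, 51.0, 45.0], 0.96), ([264.0, 166.0, 24.0, 26.0], 0.43)]
ramp [([342.0, 275.0, 181.0, 146.0], 0.73)]
slim_can []
flat_tin [([263.0, 165.0, 21.0, 25.0], 0.68)]
big_tin [([410.0, 368.0, 49.0, 48.0], 0.87)]
plunger []
top [ 471.   -0. 1004.] [ 0.06  0.   -1.  ]
tin [([512.0, 245.0, 39.0, 27.0], 0.81)]
loaded_tin [([338.0, 243.0, 29.0, 21.0], 0.7)]
tray [([513.0, 246.0, 37.0, 26.0], 0.71), ([356.0, 249.0, 84.0, 64.0], 0.65)]
stop [([170.0, 212.0, 64.0, 63.0], 0.9), ([281.0, 235.0, 280.0, 107.0], 0.64)]
ramp [([283.0, 234.0, 286.0, 108.0], 0.7)]
slim_can [([173.0, 211.0, 61.0, 62.0], 0.68), ([425.0, 156.0, 24.0, 24.0], 0.56)]
flat_tin [([360.0, 248.0, 90.0, 61.0], 0.74), ([475.0, 331.0, 41.0, 43.0], 0.63)]
big_tin [([151.0, 162.0, 62.0, 59.0], 0.94)]
plunger []
wrist [ 302. -465.  383.] [-0.25 -0.12 -0.96]
tin []
loaded_tin []
tray []
stop [([160.0, 8.0, 60.0, 15.0], 0.56)]
ramp [([160.0, 7.0, 59.0, 12.0], 0.59)]
slim_can []
flat_tin [([160.0, 6.0, 60.0, 12.0], 0.94)]
big_tin []
plunger []
```

View pics/top0.png

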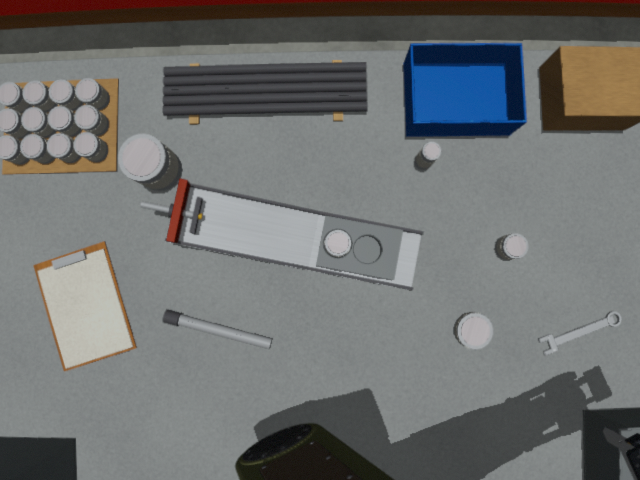

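View pics/scene0.png

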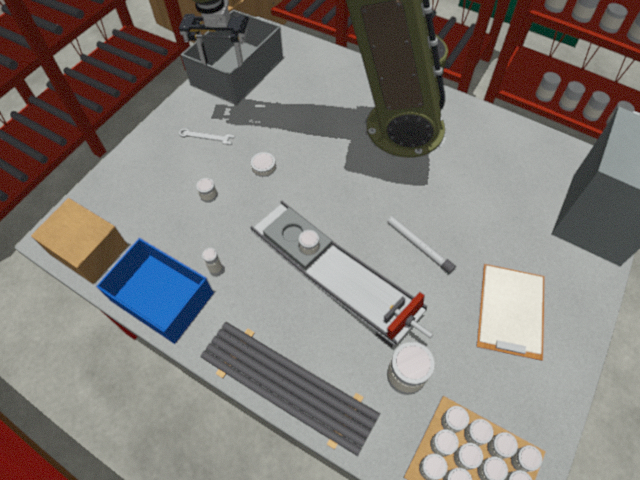

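The top view shows the tin at about (515,246), the flat tin at (475,331) and the slim can at (430,155). The tray is at about (358,246), with the loaded tin at (338,243) and the empty pocket at (367,249). The red stop is at (178,212), with its dark pad near (197,215), so uphill is image-left (+y). The scene view agrees: tin (207,190), pocket (293,232), stop (405,315).

```bash
python3 - <<'E'
from h import *
P={n:imaging.camera(n) for n in ["top","scene"]}
top,sc=P["top"],P["scene"]
def lid(p,c,r=22):
    g=cv2.cvtColor(p["img"],cv2.COLOR_RGB2GRAY);x,y=c
    w=g[y-r:y+r,x-r:x+r];m=(w>195).astype(np.uint8)
    n,l,s,ce=cv2.connectedComponentsWithStats(m)
    i=1+np.argmax(s[1:,4]);return ce[i]+[x-r,y-r],s[i]
for n,a,b,z in [("tin",(515,246),(207,186),52),("flat",(475,331),(263,160),28),("slim",(430,152),(211,256),90),("loaded",(338,243),(309,239),74)]:
    ca,sa=lid(top,a);cb,sb=lid(sc,b,14)
    print(n,ca.round(1),sa[2:],cb.round(1),sb[2:],tri([(top,ca),(sc,cb)]).round(1),onz(top,ca,z).round(1),onz(sc,cb,z).round(1))
print("pocket rim",onz(top,(367,249.5),40).round(1))
for n in P:
    im=cv2.cvtColor(P[n]["img"],cv2.COLOR_RGB2BGR)
    c=im[165:300,135:435] if n=="top" else im[195:345,245:440]
    k=800/c.shape[1];
    if n=="top": cv2.imwrite("pics/topcrop.png",cv2.resize(c,None,fx=k,fy=k,interpolation=cv2.INTER_CUBIC));print(k)
E
```

```text
Traceback (most recent call last):
ValueError: attempt to get argmax of an empty sequence
```

```bash
cat >> h.py <<'E'
def lid(p,c,r=22):
    g=cv2.cvtColor(p["img"],cv2.COLOR_RGB2GRAY);x,y=map(int,c)
    w=g[max(y-r,0):y+r,max(x-r,0):x+r];t,m=cv2.threshold(cv2.GaussianBlur(w,(3,3),0),0,1,cv2.THRESH_OTSU)
    m=(w>np.percentile(w,99)-25).astype(np.uint8)
    n,l,s,ce=cv2.connectedComponentsWithStats(m)
    i=1+np.argmax(s[1:,4]);return ce[i]+[max(x-r,0),max(y-r,0)],s[i]
E
python3 - <<'E'
from h import *
P={n:imaging.camera(n) for n in ["top","scene"]}
top,sc=P["top"],P["scene"]
for n,a,b,z in [("tin",(515,246),(207,186),52),("flat",(475,331),(263,160),28),("slim",(430,152),(211,256),90),("loaded",(338,243),(309,239),74)]:
    ca,sa=lid(top,a,18);cb,sb=lid(sc,b,14)
    print(n,ca.round(1),sa[2:],cb.round(1),sb[2:],tri([(top,ca),(sc,cb)]).round(1),onz(top,ca,z).round(1),onz(sc,cb,z).round(1))
print("pocket rim",onz(top,(367,249.5),40).round(1))
c=cv2.cvtColor(top["img"],cv2.COLOR_RGB2BGR)[165:300,135:435]
k=800/c.shape[1];cv2.imwrite("pics/topcrop.png",cv2.resize(c,None,fx=k,fy=k,interpolation=cv2.INTER_CUBIC));print(k)
E
```

```text
tin [515.9 245.4] [ 24  25 453] [204.2 184.3] [ 18  14 194] [ 524.9 -374.2   46.5] [[ 524.5 -372.    52. ]] [[ 527.6 -370.7   52. ]]
flat [475.1 330.8] [ 35  36 969] [262.3 160.9] [ 24  19 358] [ 357.6 -295.1   21.6] [[ 358.2 -292.8   28. ]] [[ 361.8 -291.7   28. ]]
slim [431.8 150. ] [ 18  17 249] [208.5 253.6] [ 14  12 136] [ 707.2 -205.3   86.2] [[ 706.2 -204.3   90. ]] [[ 708.5 -203.5   90. ]]
loaded [337.6 242.2] [ 26  26 496] [308.3 237.8] [ 20  16 244] [536.2 -23.3  70.5] [[535.8 -23.   74. ]] [[538.  -22.3  74. ]]
pocket rim [[522.7 -81.2  40. ]]
2.6666666666666665
```

View pics/topcrop.png

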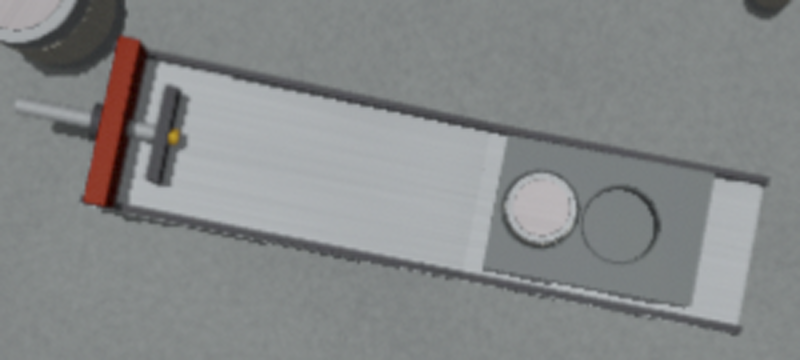

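Call:
arm_command(steps=[[1,50,1,0,-8],[1,105,3,0,-16],[1,160,4,0,-25],[1,215,5,0,-34],[1,270,6,0,-43],[1,305,7,0,-50],[1,321,7.5,0,-53],[1,321,7.5,0,-53],[1,321,7.5,0,-53]])

```text
clock: 2.82
eef_pos: [523.4, -373.3, 224.6]
eef_rot: [-3.142, 0.0, 1.353]
wrist_force: [-0.7, 0.2, 0.7]
finger_gap: 93.8
finger_force: 0.0
```

```bash
python3 - <<'E'
from h import *
s=monitor.read_state();print(s["clock"],s["eef_pos"].round(1),s["eef_rot"].round(4))
p=imaging.camera("wrist");save(p,"w1.png")
import pickle;pickle.dump(p,open("w1.pkl","wb"))
print(proj(p,[[525,-374,52],[525,-374,0],list(s["eef_pos"])]))
r=trace(p,"tin");print([(np.round(a["rect"]).tolist(),a["p"]) for a in r])
E
```

```text
2.825 [ 523.4 -373.3  224.6] [-3.1415e+00  2.0000e-04  1.3529e+00]
[[323.2223781  220.43411124]
 [322.77690119 207.40733511]
 [322.64485294 316.12980848]]
[([322.0, 211.0, 57.0, 68.0], 0.87)]
```

View pics/w1.png

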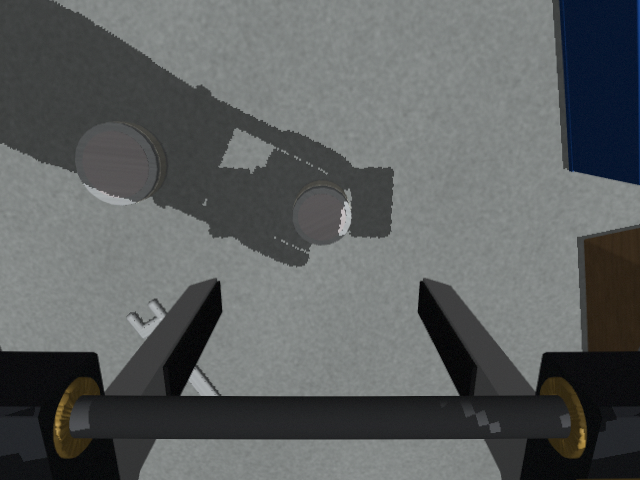

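The wrist view shows the tin between the fingers, its top centred at about (322,215), and the flat tin on the left at (115,163), clear of the left finger. I'll measure the tin against the other views, then look at the tray from the wrist camera.

```bash
python3 - <<'E'
from h import *
import pickle
p=pickle.load(open("w1.pkl","rb"))
print(onz(p,[(322,215.5),(322,245),(293.5,215.5),(350.5,215.5),(117,164)],52).round(1))
top=imaging.camera("top");sc=imaging.camera("scene")
w=(322,215.5)
print(tri([(p,w),(top,(515.9,245.4))]),tri([(p,w),(sc,(204.2,184.3))]),tri([(p,w),(top,(515.9,245.4)),(sc,(204.2,184.3))]))
for t,q in (("top",top),("scene",sc)):
    r=trace(q,"tin");print(t,[(np.round(a["rect"],1).tolist(),round(a["p"],2)) for a in r])
    print(proj(q,[[525,-370,52]]))
E
```

```text
[[ 524.9 -369.7   52. ]
 [ 519.4 -394.7   52. ]
 [ 501.8 -364.5   52. ]
 [ 548.  -374.8   52. ]
 [ 372.8 -292.2   52. ]]
[ 524.66148067 -368.08685821   60.74274396] [ 525.75320718 -371.18081096   49.72860396] [ 525.19245997 -372.16247977   48.73521509]
top [([512.6, 246.3, 34.0, 27.3], 0.95)]
[[514.91109437 245.17186594]]
scene []
[[205.01221426 183.72986948]]
```

Call:
arm_command(steps=[[1,3,1,45,0],[1,3,1,95,0],[1,3,1,140,0],[1,3,1,172,0],[1,3,1,182,0],[1,3,1,182,0],[0.4,3,1,182,0],[0.4,3,1,182,0],[0.3,3,1,182,0],[0.3,3,1,182,0],[0.3,3,1,182,0],[0.3,3,1,182,0]], force=14)

```text
clock: 4.62
eef_pos: [526.1, -369.8, 42.6]
eef_rot: [3.142, 0.0, 1.356]
wrist_force: [1.1, -0.5, 1.5]
finger_gap: 49.9
finger_force: 14.0
```

Call:
arm_command(steps=[[0.3,0,0,-10,0],[0.3,0,0,-40,0],[0.3,0,0,-90,0],[0.3,10,-5,-130,0],[0.3,50,-20,-150,0],[0.3,100,-42,-150,0],[0.3,140,-60,-150,0],[0.3,160,-67,-150,0],[0.3,160,-67,-150,0],[0.3,160,-67,-150,0]])

```text
clock: 5.88
eef_pos: [495.0, -200.1, 192.5]
eef_rot: [3.141, 0.0, 1.355]
wrist_force: [0.2, 0.3, -2.6]
finger_gap: 49.8
finger_force: 14.0
```

```bash
python3 - <<'E'
from h import *
s=monitor.read_state();print(s["clock"],s["eef_pos"].round(1),s["eef_rot"].round(4),s["wrist_force"])
p=imaging.camera("wrist");save(p,"w2.png")
import pickle;pickle.dump(p,open("w2.pkl","wb"))
print(proj(p,[[522.7,-81.2,40]]))
for t in ("tray","pocket","ramp","loaded_tin"):
  r=find_in(p,t);print(t,[(np.round(a["rect"]).tolist(),a["p"]) for a in r][:2])
E
```

```text
5.875 [ 495.  -200.1  192.5] [3.1414e+00 3.0000e-04 1.3553e+00] [ 0.24886829  0.28133044 -2.57476408]
[[323.57552034  58.74104974]]
tray [([326.0, 75.0, 150.0, 147.0], 0.65)]
pocket [([325.0, 76.0, 148.0, 152.0], 0.97)]
ramp [([326.0, 100.0, 168.0, 200.0], 0.58)]
loaded_tin [([322.0, 5.0, 45.0, 10.0], 0.54)]
```

View pics/w2.png

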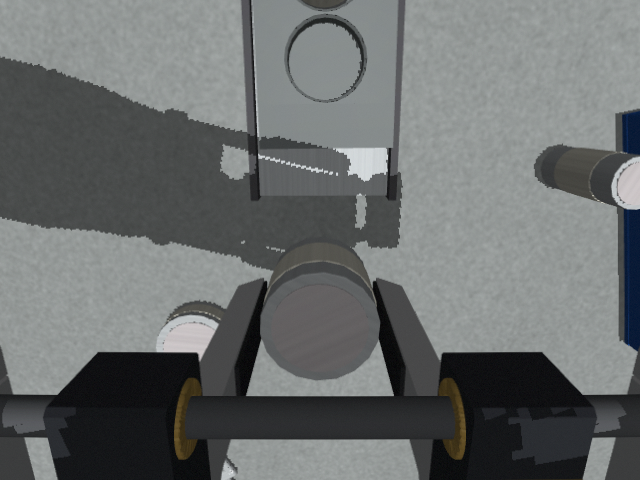

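The rear pocket rim is centred at about (326,58), and the tray's rear top edge is at row 149. The ramp's low end is at row 197, and the ramp runs nearly parallel to image columns. The tin is held straight at (320,325). I'll take a second view closer in.

Call:
arm_command(steps=[[0.3,40,0,0,0],[0.3,70,0,0,0],[0.3,70,0,0,0],[0.3,70,0,0,0]])

```text
clock: 6.62
eef_pos: [509.7, -131.3, 192.4]
eef_rot: [-3.141, 0.0, 1.356]
wrist_force: [-0.5, -0.4, -1.9]
finger_gap: 49.6
finger_force: 14.0
```

```bash
python3 - <<'E'
from h import *
import pickle
p2=pickle.load(open("w2.pkl","rb"))
s=monitor.read_state();print(s["clock"],s["eef_pos"].round(1),s["eef_rot"].round(4))
p=imaging.camera("wrist");save(p,"w3.png");pickle.dump(p,open("w3.pkl","wb"))
c=onz(p2,[(326,58)],40)
print("rim from w2",c.round(1),"pred px",proj(p,c).round(1),"size",onz(p2,[(285,58),(367,58),(326,15),(326,102)],40).round(1).tolist())
print("rear edge",onz(p2,[(258,149),(390,149)],40).round(1).tolist())
print("guide tops",onz(p2,[(249,0),(258,197),(403,0),(389,197)],20).round(1).tolist())
r=trace(p,"loaded_tin");print([(np.round(a["rect"]).tolist(),a["p"]) for a in r][:2])
E
```

```text
6.625 [ 509.7 -131.3  192.4] [-3.1414e+00  1.0000e-04  1.3557e+00]
rim from w2 [[524.5 -81.1  40. ]] pred px [[326.3 158.8]] size [[496.2, -74.9, 40.0], [552.7, -87.3, 40.0], [530.3, -54.1, 40.0], [518.2, -110.1, 40.0]]
rear edge [[461.6, -131.8, 40.0], [557.9, -153.0, 40.0]]
guide tops [[479.0, -28.1, 20.0], [448.6, -170.0, 20.0], [588.3, -52.1, 20.0], [553.5, -193.0, 20.0]]
[([324.0, 69.0, 79.0, 89.0], 0.98)]
```

View pics/w3.png

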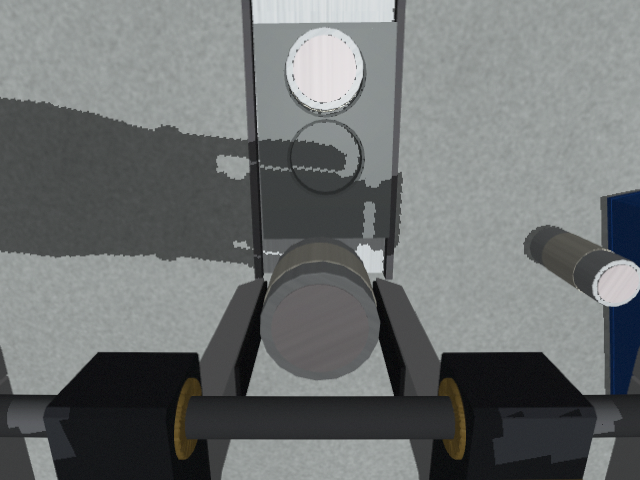

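The empty pocket rim is now at about (326,157) and the loaded tin's top at (324,69). Both match the prediction (326,159), and the tin is still held straight.

```bash
python3 - <<'E'
from h import *
import pickle
p2=pickle.load(open("w2.pkl","rb"));p=pickle.load(open("w3.pkl","rb"))
print(onz(p,[(326,157)],40),tri([(p2,(326,58.3)),(p,(326,157))]),tri([(p2,(326,58.3)),(p,(326,157)),(imaging.camera("top"),(367,249.5))]))
print("loaded top",onz(p,[(324.5,69)],74), "rear edge",onz(p,[(262,238),(388,238)],40).round(1).tolist(),"front",onz(p,[(326,23)],40))
# held tin: top rim circle centre in w3 (top at approx eef z-42+52)
print("tin top",onz(p,[(320.5,331)],202), onz(p,[(261,331),(380,331)],202))
T=np.array([np.cos(1.3557),np.sin(1.3557)]);Y=np.array([T[1],-T[0]])
c=np.array([524.6,-80.5]);d=c-monitor.read_state()["eef_pos"][:2];print(d@T,d@Y)
E
```

```text
[[524.53921873 -79.74890439  40.        ]] [524.61735401 -80.39497992  33.10187228] [524.06072956 -80.81550531  34.83243276]
loaded top [[535.30883086 -22.75826765  74.        ]] rear edge [[461.7, -130.8, 40.0], [559.3, -152.2, 40.0]] front [[543.77000044   9.67809452  40.        ]]
tin top [[ 508.38336904 -132.91640555  202.        ]] [[ 484.69181355 -127.74167537  202.        ]
 [ 532.06527765 -138.12605925  202.        ]]
53.109369561529036 3.8039256550380367
```

Call:
arm_command(steps=[[0.3,30,2.5,20,0],[0.3,54,4.6,60,0],[0.3,54,4.6,90,0],[0.3,54,4.6,104,0],[0.3,54,4.6,107,0],[0.3,54,4.6,109,0],[0.3,54,4.6,111,0],[0.3,54,4.6,113,0],[0.3,54,4.6,115,0],[0.3,54,4.6,115,0]])

```text
clock: 8.02
eef_pos: [525.7, -79.0, 77.4]
eef_rot: [-3.141, -0.0, 1.356]
wrist_force: [-0.2, 0.1, -1.8]
finger_gap: 49.5
finger_force: 14.0
```

```bash
python3 - <<'E'
from h import *
for i in range(2):
    s=monitor.read_state();print(s["clock"],s["eef_pos"].round(1),s["wrist_force"].round(2),s["moment"].round(3),s["finger_gap"])
p=imaging.camera("wrist");save(p,"w4.png")
E
```

```text
8.025 [525.7 -79.   77.4] [-0.23  0.14 -1.84] [-0.03  -0.081  0.001] 49.46009043527681
8.025 [525.7 -79.   77.4] [-0.23  0.14 -1.84] [-0.03  -0.081  0.001] 49.46009043527681
```

View pics/w4.png

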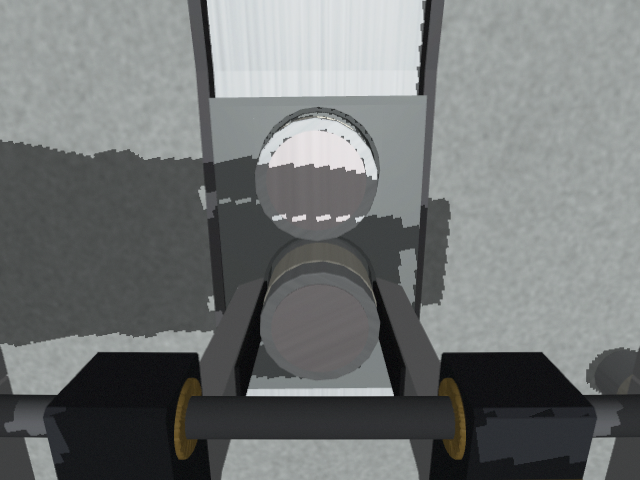

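The tin's lower edge is in the pocket mouth with no contact force. It lines up behind the loaded tin, whose top is at (318,175). I'll lower it the rest of the way.

Call:
arm_command(steps=[[0.3,0,0,2,0],[0.3,0,0,4,0],[0.3,0,0,6,0],[0.3,0,0,8,0],[0.3,0,0,9.5,0],[0.3,0,0,11,0],[0.3,0,0,11.5,0],[0.3,0,0,11.5,0]])

```text
clock: 9.07
eef_pos: [525.7, -79.0, 65.9]
eef_rot: [3.142, -0.0, 1.356]
wrist_force: [-0.2, -0.0, -1.1]
finger_gap: 49.8
finger_force: 14.0
```

Call:
arm_command(steps=[[0.3,0,0,0.4,0],[0.3,0,0,0.8,0],[0.3,0,0,1.1,0],[0.3,0,0,1.1,0]])

```text
clock: 9.57
eef_pos: [525.7, -79.0, 64.8]
eef_rot: [-3.142, -0.0, 1.356]
wrist_force: [-0.2, 0.0, -1.1]
finger_gap: 49.5
finger_force: 14.0
```

Call:
arm_command(steps=[[0.3,0,0,0.4,0],[0.3,0,0,0.7,0],[0.3,0,0,1,0],[0.3,0,0,1,0]])

```text
clock: 10.07
eef_pos: [525.8, -79.1, 64.5]
eef_rot: [3.141, 0.0, 1.356]
wrist_force: [-3.7, -0.1, 7.6]
finger_gap: 49.9
finger_force: 14.0
```

Call:
arm_command(steps=[[0.4,0,0,-0.3,0],[0.6,0,0,-0.3,0],[0.75,0,0,-0.3,0],[0.75,0,0,-0.3,0],[0.75,0,0,-5,0],[0.75,0,0,-30,0],[0.75,0,0,-80,0],[0.75,-40,0,-120,0],[0.75,-90,0,-120,0],[0.75,-110,0,-120,0],[0.75,-110,0,-120,0]])

```text
clock: 11.45
eef_pos: [502.0, -187.0, 183.6]
eef_rot: [-3.141, -0.0, 1.354]
wrist_force: [0.1, 0.1, 1.2]
finger_gap: 70.4
finger_force: 0.0
```

```bash
python3 - <<'E'
from h import *
s=monitor.read_state();print(s["clock"],s["eef_pos"].round(1),s["eef_rot"].round(4),s["wrist_force"].round(2))
p=imaging.camera("wrist");save(p,"w5.png")
import pickle;pickle.dump(p,open("w5.pkl","wb"))
E
```

```text
11.45 [ 502.  -187.   183.6] [-3.1411e+00 -2.0000e-04  1.3540e+00] [0.1  0.14 1.15]
```

View pics/w5.png

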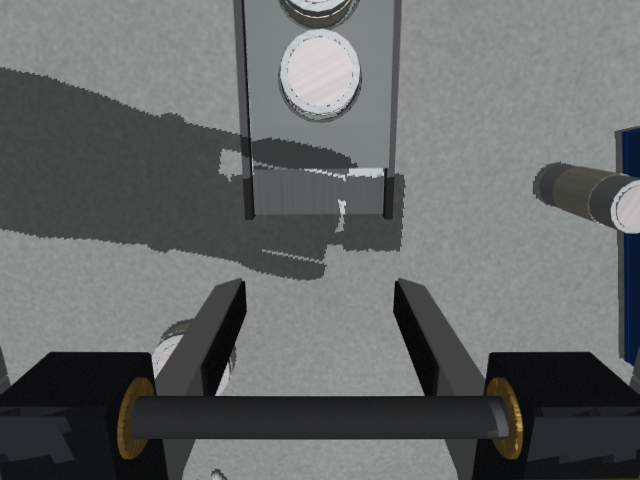

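The tin now stands in the rear pocket, its top at (320,72) level with the loaded tin. The tray's rear edge is at row 168, mid-column 319. Next I work out the push line.

```bash
python3 - <<'E'
from h import *
import pickle
p=pickle.load(open("w5.pkl","rb"))
rear=onz(p,[(252,168),(385,168)],40).mean(0);end=onz(p,[(253,217),(385,217)],20)
yaw=1.354;T=np.array([np.cos(yaw),np.sin(yaw)]);Y=np.array([T[1],-T[0]])
tcp=np.array([502,-187.])
f=lambda q:np.round([(q[:2]-tcp)@T,(q[:2]-tcp)@Y],1)
print("rear",rear,f(rear),"ramp end",end.mean(0),f(end.mean(0)),f(end[0]),f(end[1]))
print("ramp end surf",f(onz(p,[(319,214)],8)[0]))
top=imaging.camera("top");pickle.dump(top,open("t.pkl","wb"))
g=lambda u,v:(135+u/2.6667,165+v/2.6667)
for n,uv,z in [("pad face mid",g(178,137),68),("pad top front L",g(181,90),85),("pad R",g(160,184),85),("kink L",g(505,135),8),("kink R",g(470,270),8),("stop top L",g(130,40),110),("stop R",g(98,205),110),("ramp end mid",g(752,252),8),("guide L end",g(766,180),20),("guide R end",g(738,330),20)]:
    q=onz(top,[uv],z)[0];print(n,q.round(1),f(q))
E
```

```text
rear [ 509.83977152 -141.17848771   40.        ] [46.4 -2.2] ramp end [ 501.13778993 -181.95198026   20.        ] [ 4.7 -1.9] [  4.8 -55.3] [ 4.7 51.5]
ramp end surf [ 4.5 -1.9]
pad face mid [591.  236.8  68. ] [433.   -4.2]
pad top front L [622.3 230.3  85. ] [433.4  27.8]
pad R [555.7 245.4  85. ] [433.8 -40.6]
kink L [595.1   1.2   8. ] [203.8  50.5]
kink R [492.7  29.7   8. ] [209.6 -55.7]
stop top L [654.  259.7 110. ] [468.9  52.4]
stop R [539.8 281.8 110. ] [466. -64.]
ramp end mid [ 502.2 -184.8    8. ] [ 2.2 -0.3]
guide L end [ 555.9 -194.8   20. ] [ 4.  54.3]
guide R end [ 443.7 -170.4   20. ] [  3.7 -60.5]
```

Call:
arm_command(steps=[[0.5,4,-1,30,-0.5],[0.5,8,-1,80,-0.5],[0.5,8,-1,120,-0.5],[0.5,8,-1,140,-0.5],[0.5,8,-1,144.5,-0.5],[0.5,8,-1,144.5,-0.5],[0.5,14,-1,144.5,-0.5],[0.5,22,-1,144.5,-0.5],[0.5,28,-1,144.5,-0.5],[0.5,32,-1,144.5,-0.5],[0.5,36,-1,144.5,-0.5],[0.5,39,-1,144.5,-0.5],[0.5,42,-1,144.5,-0.5],[0.5,45,-1,144.5,-0.5]])

```text
clock: 13.3
eef_pos: [510.9, -142.9, 39.4]
eef_rot: [3.141, 0.001, 1.364]
wrist_force: [-0.8, -5.7, -0.5]
finger_gap: 47.0
finger_force: 3.1
```

Call:
arm_command(steps=[[0.5,5,0,0,0],[0.5,11,0,0,0],[0.5,18,0,0,0],[0.5,25,0,0,0],[0.5,32,0,0,0],[0.5,39,0,0,0],[0.5,46,0,0,0],[0.5,53,0,0,0],[0.5,60,0,0,0],[0.5,67,0,0,0],[0.5,74,0,0,0],[0.5,81,0,0,0],[0.5,88,0,0,0],[0.5,95,0,0,0],[0.5,102,0,0,0],[0.5,109,0,0,0],[0.5,116,0,0,0],[0.5,123,0,0,0],[0.5,129,0,0,0],[0.5,132,0,0,0]])

```text
clock: 15.8
eef_pos: [537.7, -13.1, 39.1]
eef_rot: [-3.141, 0.0, 1.365]
wrist_force: [-0.6, -5.3, -4.1]
finger_gap: 47.0
finger_force: 2.5
```

```bash
python3 - <<'E'
from h import *
s=monitor.read_state();print(s["clock"],s["eef_pos"].round(1),s["eef_rot"].round(4),s["wrist_force"].round(2))
p=imaging.camera("wrist");save(p,"w6.png")
import pickle;pickle.dump(p,open("w6.pkl","wb"))
E
```

```text
15.8 [537.7 -13.1  39.1] [-3.1409e+00  5.0000e-04  1.3646e+00] [-0.64 -5.32 -4.1 ]
```

View pics/w6.png

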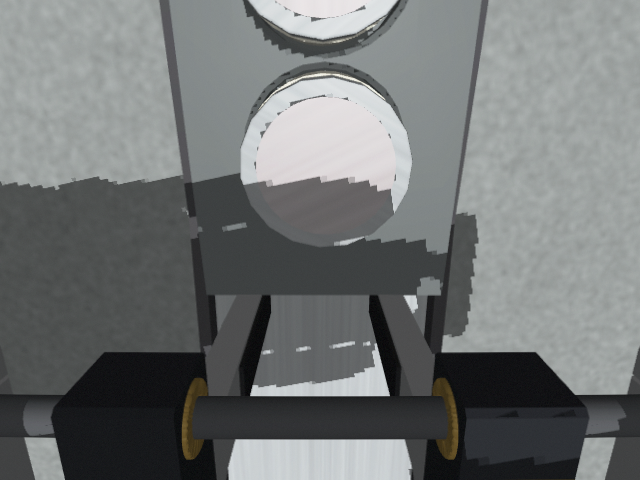

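The tray is square against both fingers (rear edge at row 295), with both tins seated. I'll continue over the kink and up the slope.

Call:
arm_command(steps=[[0.5,5,0,0,0],[0.5,11,0,0,0],[0.5,17,0,0,0],[0.5,23,0,0,0],[0.5,29,0,0,0],[0.5,35,0,-1,0],[0.5,41,0,-2,0],[0.5,47,0,-3,0],[0.5,53,0,-4,0],[0.5,59,0,-5,0],[0.5,64,0,-6,0],[0.5,69,0,-6.5,0],[0.5,73,0,-7,0],[0.5,76,0,-7.5,0],[0.5,78,0,-8,0]])

```text
clock: 17.73
eef_pos: [554.7, 61.3, 48.8]
eef_rot: [3.139, 0.002, 1.364]
wrist_force: [-3.3, -18.4, 10.7]
finger_gap: 47.0
finger_force: 9.6
```

```bash
python3 - <<'E'
from h import *
s=monitor.read_state();print(s["clock"],s["eef_pos"].round(1),s["eef_rot"].round(4),s["wrist_force"].round(2))
p=imaging.camera("top");im=cv2.cvtColor(p["img"],cv2.COLOR_RGB2BGR);q=imaging.camera("scene");im2=cv2.cvtColor(q["img"],cv2.COLOR_RGB2BGR)
a=cv2.resize(im[170:290,150:350],(600,360),interpolation=cv2.INTER_CUBIC)[:, :400];b=cv2.resize(im2[225:345,315:448],(399,360),interpolation=cv2.INTER_CUBIC)
cv2.imwrite("pics/ts7.png",np.hstack([a,b]))
E
```

```text
17.725 [554.7  61.3  48.8] [3.1392e+00 2.2000e-03 1.3642e+00] [ -3.33 -18.35  10.74]
```

View pics/ts7.png

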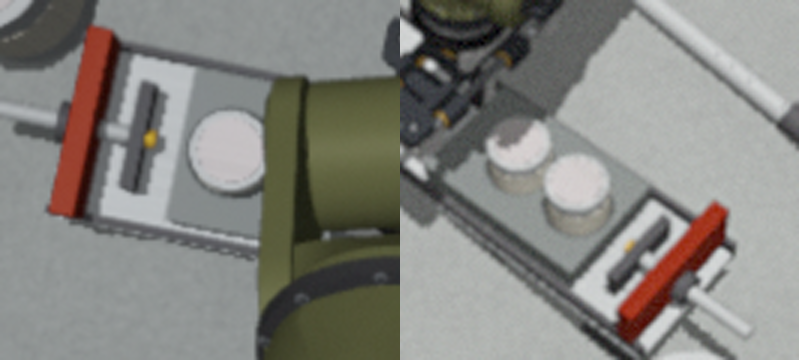

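The top view shows about 12–15 mm still open between the tray's front and the pad, with the plunger out. The upward force suggests the finger is dragging against the climbing tray edge, so I'll ease off, lift slightly and push again along the slope.

Call:
arm_command(steps=[[0.5,-2,0,0,0],[0.5,-4,0,-1,0],[0.5,-4,0,-3,0],[0.5,-4,0,-3,0]])

```text
clock: 18.32
eef_pos: [553.2, 59.5, 50.5]
eef_rot: [3.141, -0.0, 1.365]
wrist_force: [-0.9, -0.1, 1.1]
finger_gap: 47.2
finger_force: 0.0
```

Call:
arm_command(steps=[[0.5,1,0,-0.2,0],[0.5,2.5,0,-0.4,0],[0.5,4,0,-0.7,0],[0.5,5.5,0,-1,0],[0.5,7,0,-1.3,0]])

```text
clock: 18.95
eef_pos: [554.1, 65.5, 51.3]
eef_rot: [-3.141, 0.001, 1.364]
wrist_force: [-1.3, -7.4, -0.6]
finger_gap: 46.9
finger_force: 3.6
```

Call:
arm_command(steps=[[0.5,1.5,0,-0.3,0],[0.5,3,0,-0.5,0],[0.5,4.5,0,-0.8,0],[0.5,6,0,-1.1,0]])

```text
clock: 19.45
eef_pos: [555.3, 71.5, 52.3]
eef_rot: [-3.141, 0.001, 1.364]
wrist_force: [-1.1, -6.2, -1.1]
finger_gap: 47.0
finger_force: 3.2
```

```bash
cat > gap.py <<'E'
from h import *
import sys
s=monitor.read_state();print(s["clock"],s["eef_pos"].round(1),s["wrist_force"].round(2))
p=imaging.camera("top");im=cv2.cvtColor(p["img"],cv2.COLOR_RGB2BGR);q=imaging.camera("scene");im2=cv2.cvtColor(q["img"],cv2.COLOR_RGB2BGR)
a=cv2.resize(im[190:260,165:235],(399,399),interpolation=cv2.INTER_CUBIC);b=cv2.resize(im2[260:345,355:440],(399,399),interpolation=cv2.INTER_CUBIC)
cv2.imwrite("pics/%s.png"%sys.argv[1],np.hstack([a,b]))
# profile along ramp axis beside plunger: brightness from pad to tray
g=p["img"].mean(2)
u0=np.array([196.,222.]);d=np.array([.977,.2])
print([int(g[int(round(u0[1]+d[1]*t)),int(round(u0[0]+d[0]*t))]) for t in range(-6,24)])
E
python3 gap.py g8
```

```text
19.45 [555.3  71.5  52.3] [-1.1  -6.17 -1.12]
[185, 155, 101, 92, 92, 90, 72, 49, 84, 105, 116, 164, 180, 160, 139, 137, 135, 117, 124, 161, 184, 187, 179, 185, 184, 193, 193, 193, 193, 193]
```

Call:
arm_command(steps=[[0.5,1,0,-0.2,0],[0.5,2,0,-0.3,0],[0.5,3,0,-0.5,0],[0.5,4,0,-0.6,0]])

```text
clock: 20.05
eef_pos: [556.1, 75.3, 52.9]
eef_rot: [-3.141, 0.001, 1.364]
wrist_force: [-1.4, -6.9, -2.0]
finger_gap: 47.3
finger_force: 3.5
```

Call:
arm_command(steps=[[0.5,0.7,0,-0.1,0],[0.5,1.4,0,-0.2,0],[0.5,2,0,-0.3,0]])

```text
clock: 20.42
eef_pos: [556.5, 77.2, 53.2]
eef_rot: [-3.14, 0.001, 1.364]
wrist_force: [-1.9, -8.0, -2.3]
finger_gap: 47.0
finger_force: 3.8
```

```bash
python3 gap.py g9
```

```text
20.425 [556.5  77.2  53.2] [-1.85 -7.98 -2.29]
[185, 154, 102, 93, 90, 90, 71, 51, 85, 119, 132, 137, 137, 129, 123, 132, 171, 186, 183, 189, 192, 193, 194, 193, 193, 195, 194, 193, 193, 193]
```

View pics/g9.png

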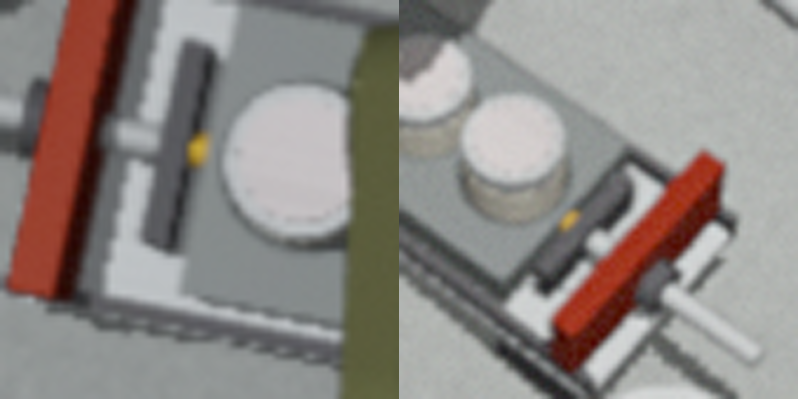

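The tray's front is now almost at the pad, with a sliver of the brass plunger still showing at (200,150). I'll go on in small steps and watch the force.

Call:
arm_command(steps=[[0.5,0.5,0,-0.1,0],[0.5,1,0,-0.15,0],[0.5,1.5,0,-0.2,0]])

```text
clock: 20.9
eef_pos: [556.8, 78.6, 53.4]
eef_rot: [-3.14, 0.002, 1.364]
wrist_force: [-2.6, -8.3, -1.0]
finger_gap: 46.9
finger_force: 4.1
```

Call:
arm_command(steps=[[0.5,0.5,0,-0.1,0],[0.5,1,0,-0.15,0],[0.5,1.5,0,-0.2,0]])

```text
clock: 21.28
eef_pos: [557.1, 80.0, 53.6]
eef_rot: [-3.14, 0.002, 1.364]
wrist_force: [-2.4, -8.8, -0.7]
finger_gap: 46.8
finger_force: 4.3
```

Call:
arm_command(steps=[[0.5,0.5,0,-0.1,0],[0.5,1,0,-0.15,0],[0.5,1.5,0,-0.2,0]])

```text
clock: 21.65
eef_pos: [557.4, 81.4, 53.9]
eef_rot: [-3.14, 0.002, 1.364]
wrist_force: [-2.4, -9.2, -0.4]
finger_gap: 46.7
finger_force: 4.5
```

Call:
arm_command(steps=[[0.5,0.4,0,-0.05,0],[0.5,0.8,0,-0.1,0],[0.5,1.2,0,-0.2,0]])

```text
clock: 22.02
eef_pos: [557.6, 82.2, 54.0]
eef_rot: [-3.14, 0.003, 1.364]
wrist_force: [-2.3, -13.4, -0.5]
finger_gap: 47.4
finger_force: 6.7
```

Call:
arm_command(steps=[[0.5,0.2,0,0,0],[0.5,0.4,0,0,0],[0.5,0.4,0,0,0]])

```text
clock: 22.4
eef_pos: [557.6, 82.2, 54.0]
eef_rot: [-3.14, 0.003, 1.364]
wrist_force: [-2.9, -14.1, -0.3]
finger_gap: 47.4
finger_force: 7.3
```

```bash
python3 gap.py g10
```

```text
22.4 [557.6  82.2  54. ] [ -2.87 -14.15  -0.34]
[185, 154, 102, 90, 92, 90, 81, 106, 135, 137, 136, 124, 122, 166, 173, 182, 185, 192, 193, 193, 194, 194, 194, 193, 194, 194, 194, 194, 194, 179]
```

The tray no longer moves while the force rises, so it is hard against the pad at about 14 N. I'll back off.

Call:
arm_command(steps=[[0.5,-1,0,0,0],[0.5,-3,0,0,0],[0.5,-8,0,0,0],[0.5,-20,0,-3,0],[0.5,-40,0,-10,0],[0.5,-60,0,-40,0],[0.5,-100,0,-90,0],[0.5,-150,0,-120,0],[0.5,-200,0,-120,0],[0.5,-250,0,-120,0],[0.5,-270,0,-120,0],[0.5,-270,0,-120,0]])

```text
clock: 24.0
eef_pos: [502.5, -181.4, 174.7]
eef_rot: [3.141, -0.0, 1.362]
wrist_force: [-0.4, 0.1, -0.4]
finger_gap: 47.1
finger_force: 0.0
```

```bash
python3 gap.py g11; python3 - <<'E'
from h import *
p=imaging.camera("top");im=cv2.cvtColor(p["img"],cv2.COLOR_RGB2BGR);q=imaging.camera("scene");im2=cv2.cvtColor(q["img"],cv2.COLOR_RGB2BGR)
cv2.imwrite("pics/end.png",np.hstack([cv2.resize(im[185:275,160:290],(0,0),fx=3.3,fy=3.3,interpolation=cv2.INTER_CUBIC)[:290,:420],cv2.resize(im2[245:345,325:440],(0,0),fx=2.9,fy=2.9,interpolation=cv2.INTER_CUBIC)[:290]]))
E
```

```text
24.0 [ 502.5 -181.4  174.7] [-0.35  0.11 -0.36]
[190, 159, 105, 95, 95, 93, 82, 112, 139, 142, 141, 129, 121, 168, 178, 185, 191, 196, 198, 198, 199, 200, 199, 198, 199, 200, 200, 199, 199, 185]
```

View pics/end.png

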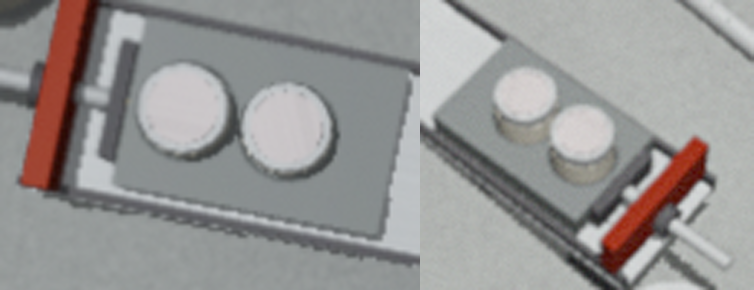

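The tray sits flush along the whole pad at (120,100), with the brass hidden and both tins upright in their pockets. It has not moved since I backed off.

```bash
python3 -c "
from cell import job;print(job.sign_off())"
```

```text
the job is handed in; nothing more can be done
None
```

The job is handed in: the loose tin is in the rear pocket, and the tray rests flush against the stop with the plunger pressed in and both tins upright; the firmest press on the stop read about 14 N at the wrist, though partway up the slope the push briefly reached about 18 N when a finger dragged on the tray.

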